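# Sort the bench clutter into the trays

### The job

Clear the watchmaker's bench: put the two little glass bottles (brown oil dropper and pink lacquer) in the blue tray, the two white nylon press dies in the red tray and the brass mainspring barrel in the yellow tray. Each goes upright on the floor of a bay, and never two in one bay; set them down rather than dropping them. Leave the black loupe and the dust blower where they stand.

Things in the scene. Friction and masses are not known exactly. Their poses are not given: they have to be found in the camera images.
- oil_dropper: brown glass dropper bottle with a black dropper top, 29 mm across, 90 mm high, standing; body 29 mm wide up to z = 54 mm, then a collar 20 mm wide up to 68 mm, then a narrow rubber bulb. Origin: centre of its underside; z up; loose. Round about its z axis.
- lacquer: small bottle of pale pink lacquer with a black cap, 31 mm across, 79 mm high, standing; body 31 mm wide up to z = 38 mm (sloping shoulder to 46 mm), cap 17 mm wide from there to the top. Origin: centre of its underside; z up; loose. Round about its z axis.
- stepped_die: white nylon press die with a foot 22 mm across and 12 mm high and a narrower stem 12 mm across above it, 28 mm high in all, standing on its foot. Origin: centre of its underside; z up; loose. Round about its z axis.
- disc_die: white nylon press die, a plain disc 29 mm across and 14 mm high, lying flat. Origin: centre of its underside; z up; loose. Round about its z axis.
- barrel: brass mainspring barrel, a flat round drum 22 mm across and 10 mm high, lying flat with its short arbor stub up. Origin: centre of its underside; z up; loose. Round about its z axis.
- blue_tray: blue plastic tray for bottles, fixed, 106 x 126 x 17 mm (x, y, z), 7 mm finger tabs at both x ends. Origin: centre of its underside, on the bench; z up. Walls 3 mm thick, tops at z = 17 mm. A divider (4 mm wide, top at z = 15 mm) along the x axis at y = 0 makes two bays, 100 mm long (x) and 58 mm wide (y), centred at (0, +31) and (0, -31) mm, bay floor at z = 8 mm
- red_tray: red plastic tray for press dies, fixed, 106 x 126 x 17 mm (x, y, z), 7 mm finger tabs at both x ends. Origin: centre of its underside, on the bench; z up. Walls 3 mm thick, tops at z = 17 mm. A divider (4 mm wide, top at z = 15 mm) along the x axis at y = 0 makes two bays, 100 mm long (x) and 58 mm wide (y), centred at (0, +31) and (0, -31) mm, bay floor at z = 8 mm
- yellow_tray: yellow plastic tray for brass parts, fixed, 106 x 126 x 17 mm (x, y, z), 7 mm finger tabs at both x ends. Origin: centre of its underside, on the bench; z up. Walls 3 mm thick, tops at z = 17 mm. A divider (4 mm wide, top at z = 15 mm) along the x axis at y = 0 makes two bays, 100 mm long (x) and 58 mm wide (y), centred at (0, +31) and (0, -31) mm, bay floor at z = 8 mm
- loupe: bystander: black eye loupe, a cup 34 mm across and 30 mm high, standing among the things to sort. Origin: centre of its underside; z up; loose. Round about its z axis.
- blower: bystander: dark rubber dust blower, bulb 51 mm across with a nozzle up to 106 mm, standing at the right of the work. Origin: centre of its underside; z up; loose. Round about its z axis.

How it is judged:
By the outcome, as a careful person would: the job done as asked, in the order asked, and still so for the second after the job is handed in, with the robot touching nothing.
It also fails if it takes over 112 s, if anything falls off the work surface, if the arm or the gripper's body presses on something with over 40 N, if the wrist force passes 120 N, or if a joint passes its speed limit or range.

### The arm

A 6-joint arm with a two-finger parallel gripper is mounted at the origin on a cart in front of the work surface, level with it; the furniture and walls round the work are solid. World frame = base frame: x ahead of the robot, y to its left, z up, the work surface at z = 0. Lengths are in m, angles in rad, forces in N, time in s.
With the tool pointing down it reaches from about 0.375 to 0.9 m from the base axis. Payload 3.1 kg.
Tool frame: the origin (TCP) lies midway between the tips of the shut fingers; the grasp point (between the pads) lies 19 mm behind it (manip.grip_depth is the distance from the TCP to the grasp point, in m); z points along the fingers, y is the line along which they close (so a half turn about z gives the same grasp; the last joint's range is limited). The gripper opens to 85 mm and grips with 20 to 120 N. Pads are 22 mm wide; open, the fingers measure 114 mm over their backs; the gripper's body (76 mm by 85 mm) begins 54 mm behind the grasp point. The pads swing forward as they close: fully open they stand 13 mm farther back than shut.
Start: joints at [1.048, 0.527, 1.433, -0, 1.181, -0.178], TCP at [0.211, 0.588, 0.231] pointing down, gripper open.
Joint ranges: [-3.08, 3.08], [-0.75, 2.2], [0.22, 2.44], [-1.43, 4.57], [0, 2.65], [-2.85, 2.85]. Speed limits (rad/s): [2.79, 2.79, 3.14, 3.14, 3.14, 3.14].

### API

Orientations are given as a unit quaternion [x, y, z, w].
In Python, from station import telemetry, snapshot, manip gives the robot as it stands. The module is installed in compiled form; this text tells all that it offers.
- The arm moves only by the shell command python3 -m crank 'ROWS' [OPENING] [FORCE]. ROWS is text: rows parted by semicolons, each of 6 numbers parted by spaces: the shift along the tool's x, y, z as a fraction of full scale, then the turn, a rotation vector about the tool's x, y, z as a fraction of full scale. A call has exactly 5 rows; each row shifts and turns the commanded pose from where the row before left it, along the tool's axes as they then stand; what a row does not reach is not made up. Full scale, the value 1, is 4 cm for a shift and 90 degrees for a turn. A row lasts 1/10 s, in which the tool goes at most 50 mm and 8.59 degrees, less where a joint would pass 70% of its speed; a pose out of reach is approached as far as the arm can. A call with a number of a shift or a turn outside -1 to 1 is refused whole. A call with a gripper value outside its range is refused whole. OPENING is the opening, from -1 (shut) to 1 (fully open), set as the call begins (- or left out, the last holds). The fingers move at their own pace and stop on an object; FORCE is the grip in N (left out, the last holds). Time passes only in rows, so rows that do not move let the fingers close, or fill a call up. It gives the time, the measured TCP pose, the force, the opening and the grip force at its end, in the units of the state.
- telemetry.sense(): the state, without advancing time (a new reading comes with each control period).
- snapshot(name): name is "scene" or "top" or "wrist"; returns a dict with "image" (400x640x3 uint8, red, green, blue), "depth" (400x640 float32, m along the optical axis (not along the pixel's ray), 0 where there is no reading), "camera_matrix" (3x3 intrinsics, pixels), "k1" (the pictures are not rectified: a ray, as slopes to the right and down, at radius r is drawn at 1 + k1 r^2 times it, then the intrinsics apply), "rvec" (rotation vector, rad) and "tvec" (3), from world to camera coordinates, as OpenCV has them. Camera axes: x right, y down, z forward; pixel columns grow to the right and rows downward; lengths in m; the calibration is good to about 2 mm. A picture is of the moment at which its call begins.
- manip.sign_off(): hands the job in; it is judged then, once.
The state is a dict: "t": time; "q": joint angles; "qd": joint speeds; "tau": joint torques, N m; "tcp_pos": TCP position; "tool_rot": TCP orientation; "force": force on the tool from outside, world axes, zero at the start; "ft_torque": the same for the moment, N m; "finger_gap": opening from 0.0 (shut) to 1.0 (fully open); "gripper_force": force on a finger pad.
Only numpy, scipy, OpenCV 4.12 (cv2) and the standard library are available. Lean on these libraries where they do the work, as an engineer would, in place of code of your own. Each camera call takes 0.05 s, during which the arm holds its last target. There are 200 camera calls.

## Working session

There is one attempt and no reset: what is moved stays moved. The work goes in short steps, Python scripts to look and compute and a shell command to move; the robot and the scene stay as the last step left them, time stands still between calls to the robot, and variables do not carry over. Pictures are saved under pics/ and viewed, at most 14 in all, crops included, and the job is handed in when it is done.

```bash
mkdir -p pics
python3 - <<'E'
from station import telemetry, snapshot, manip
import cv2,numpy as np
s=telemetry.sense();print({k:np.round(v,3) for k,v in s.items()},manip.grip_depth)
for n in("top","scene"):
    d=snapshot(n);cv2.imwrite(f"pics/{n}0.png",d["image"][:,:,::-1]);np.savez(f"{n}0.npz",**d)
    print(n,d["camera_matrix"].round(1).tolist(),d["k1"],d["rvec"],d["tvec"])
E
```

```text
{'t': np.float64(0.0), 'q': array([ 1.048,  0.528,  1.434, -0.   ,  1.181, -0.178]), 'qd': array([ 0.   , -0.   , -0.   ,  0.003,  0.001,  0.001]), 'tau': array([ 2.0000e-03, -4.4234e+01, -1.7803e+01, -0.0000e+00,  8.0000e-03,
        0.0000e+00]), 'tcp_pos': array([0.21 , 0.588, 0.23 ]), 'tool_rot': array([ 0.171,  0.985, -0.001, -0.   ]), 'force': array([0.735, 0.283, 0.213]), 'ft_torque': array([ 0.017,  0.017, -0.013]), 'gripper_force': np.float64(0.0), 'finger_gap': np.float64(1.0)} 0.0187
top [[473.6, 0.0, 317.5], [0.0, 473.6, 193.2], [0.0, 0.0, 1.0]] 0.021891707494791184 [ 2.05872072 -2.16908778  0.22279042] [-0.03633079  0.52297943  1.21135692]
scene [[418.2, 0.0, 321.0], [0.0, 418.2, 200.5], [0.0, 0.0, 1.0]] -0.020571194346405215 [ 0.82183899 -2.25010878  1.45088914] [0.39115935 0.20447528 0.64475789]
```

View pics/top0.png

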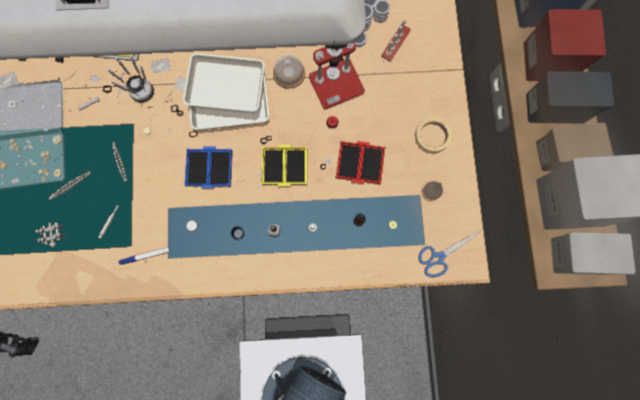

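View pics/scene0.png

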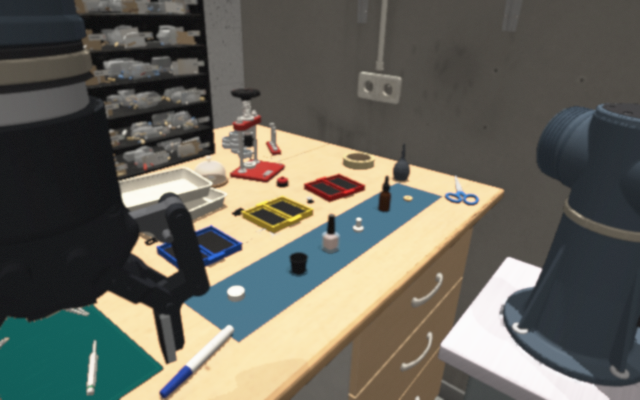

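```bash
cat > h.py <<'E'
import numpy as np,cv2
def points(d):
    """world point of every pixel from depth (HxWx3)"""
    K=d["camera_matrix"];H,W=d["depth"].shape
    v,u=np.mgrid[:H,:W];p=np.stack([u,v],-1).reshape(-1,1,2).astype(float)
    D=np.array([float(d["k1"]),0,0,0,0])
    n=cv2.undistortPoints(p,K,D).reshape(H,W,2)
    R=cv2.Rodrigues(d["rvec"])[0]
    ray=np.dstack([n,np.ones((H,W))])
    o=-R.T@d["tvec"].ravel();dirs=ray@R
    return o+dirs*d["depth"][...,None],o,dirs
def onplane(o,dirs,z): return o+dirs*((z-o[2])/dirs[...,2])[...,None]
E
cat > m.py <<'E'
from h import *
d=np.load("top0.npz");P,o,dirs=points(d)
R,G,B=[d["image"][...,i].astype(int) for i in range(3)]
print("mat z",np.median(P[205:212,200:230,2]),np.median(P[245:250,280:330,2]))
tops=[("disc",192,226,.014),("loupe",237,233,.03),("lacq",274,230,.079),("step",313,227,.028),("drop",360,220,.09),("barrel",393,225,.01),("blower",432,190,.106)]
for n,u,v,h in tops:
    w=slice(v-16,v+17),slice(u-16,u+17);z=P[w][...,2]
    q=P[w][z>h-.007] if h>.012 else P[w][z>.006]
    print(n,len(q),"zmax",z.max().round(3),"mean",q.mean(0).round(4),"mid",((q.max(0)+q.min(0))/2).round(4),"size",(q.max(0)-q.min(0)).round(3))
    # colour blob versus mat colour, at top plane / base
    im=d["image"][w].astype(int);mat=np.median(im.reshape(-1,3),0)
    m=(np.abs(im-mat).sum(-1)>60).astype(np.uint8)
    k,l,st,c=cv2.connectedComponentsWithStats(m)
    for j in range(1,k):
        if st[j,4]>12:
            for hh in(h,0): 
                X=onplane(o,dirs[w],hh)[l==j]; print("   col",hh,st[j,4],X.mean(0).round(4),((X.max(0)+X.min(0))/2).round(4),(X.max(0)-X.min(0)).round(3))
M={"blue":(B>R+60)&(B>G+50),"yellow":(R>B+90)&(G>B+90)&(G>130),"red":(R>G+80)&(R>B+80)}
X17=onplane(o,dirs,.017)
for (n,m),(u,v) in zip(M.items(),[(209,168),(285,166),(360,162)]):
    mm=np.zeros(m.shape,bool);mm[v-26:v+27,u-30:u+31]=m[v-26:v+27,u-30:u+31]
    mm=cv2.morphologyEx(mm.astype(np.uint8),cv2.MORPH_CLOSE,np.ones((3,3)))
    k,l,st,c=cv2.connectedComponentsWithStats(mm);j=1+st[1:,4].argmax()
    q=X17[l==j][:,:2].astype(np.float32)
    (c,s,a)=cv2.minAreaRect(q);print(n,len(q),np.round(c,4),np.round(s,3),round(a,1),q.mean(0))
E
python3 m.py
python3 - <<'E'
import cv2
i=cv2.imread('pics/top0.png')[135:260,165:450];cv2.imwrite('pics/crop0.png',cv2.resize(i,None,fx=2.8,fy=2.8,interpolation=cv2.INTER_CUBIC))
E
```

```text
mat z 0.0008259018203348178 0.00081912130262074
disc 91 zmax 1.293 mean [0.4531 0.2728 0.0409] mid [0.3801 0.122  0.6499] size [0.237 0.348 1.286]
   col 0.014 100 [0.4583 0.2835 0.014 ] [0.4586 0.2838 0.014 ] [0.028 0.027 0.   ]
   col 0 100 [0.4604 0.2871 0.    ] [0.4607 0.2875 0.    ] [0.028 0.027 0.   ]
loupe 43 zmax 1.293 mean [0.4074 0.1303 0.2059] mid [0.3532 0.0605 0.6583] size [0.183 0.225 1.269]
   col 0.03 109 [0.43   0.1578 0.03  ] [0.4283 0.1569 0.03  ] [0.038 0.037 0.   ]
   col 0 109 [0.434  0.1627 0.    ] [0.4322 0.1618 0.    ] [0.039 0.038 0.   ]
   col 0.03 17 [0.427  0.1547 0.03  ] [0.4267 0.1542 0.03  ] [0.013 0.011 0.   ]
   col 0 17 [0.4309 0.1596 0.    ] [0.4306 0.1591 0.    ] [0.014 0.011 0.   ]
lacq 28 zmax 1.293 mean [0.3898 0.0309 0.3816] mid [0.3499 0.0061 0.6825] size [0.176 0.116 1.22 ]
   col 0.079 120 [0.423  0.0535 0.079 ] [0.423  0.0547 0.079 ] [0.034 0.029 0.   ]
   col 0 120 [0.4335 0.0604 0.    ] [0.4335 0.0616 0.    ] [0.036 0.031 0.   ]
step 17 zmax 1.293 mean [ 0.415  -0.0462  0.177 ] mid [ 0.3506 -0.0467  0.6589] size [0.178 0.01  1.268]
   co
[... 682 characters left out ...]
344 -0.2655  0.    ] [0.023 0.025 0.   ]
blower 13 zmax 1.293 mean [ 0.439  -0.2775  0.4702] mid [ 0.391  -0.2168  0.6977] size [0.259 0.33  1.19 ]
   col 0.106 361 [ 0.5009 -0.3556  0.106 ] [ 0.5003 -0.3552  0.106 ] [0.053 0.055 0.   ]
   col 0 361 [ 0.5223 -0.3828  0.    ] [ 0.5216 -0.3823  0.    ] [0.057 0.06  0.   ]
   col 0.106 63 [ 0.4766 -0.3182  0.106 ] [ 0.4771 -0.318   0.106 ] [0.029 0.013 0.   ]
   col 0 63 [ 0.4958 -0.342   0.    ] [ 0.4964 -0.3418  0.    ] [0.032 0.014 0.   ]
blue 362 [0.6189 0.2353] [0.12  0.116] 89.1 [0.6236801 0.2261224]
yellow 314 [0.6137 0.0252] [0.123 0.115] 87.3 [0.6046501  0.01998917]
red 456 [ 0.6119 -0.1878] [0.124 0.119] 78.7 [ 0.61075723 -0.18599796]
```

View pics/crop0.png

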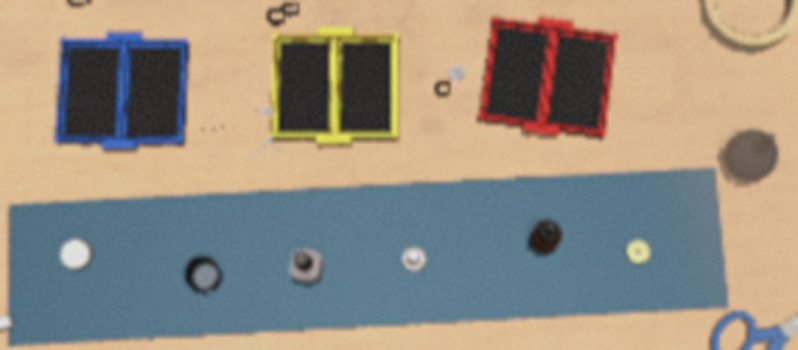

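```bash
cat > tr.py <<'E'
from h import *
d=np.load("top0.npz");P,o,dirs=points(d);im=d["image"].astype(int)
dark=(im.max(-1)<80).astype(np.uint8);X=onplane(o,dirs,.010)
print(o)
for n,(u,v) in dict(blue=(209,168),yellow=(285,166),red=(360,162)).items():
    m=np.zeros_like(dark);m[v-24:v+25,u-28:u+29]=dark[v-24:v+25,u-28:u+29]
    k,l,st,c=cv2.connectedComponentsWithStats(m,connectivity=4)
    for j in range(1,k):
        if st[j,4]>100:
            q=X[l==j][:,:2].astype(np.float32);r=cv2.minAreaRect(q)
            print(n,st[j,4],q.mean(0).round(4),np.round(r[0],4),np.round(r[1],3),round(r[2],1))
E
python3 tr.py
r="0 0 0 0 0 0.095"; true
python3 -m crank '0 0 0 0 0 0.095; 0 0 0 0 0 0.095; 0 0 0 0 0 0.095; 0 0 0 0 0 0.095; 0 0 0 0 0 0.095' 0.4 40
python3 -m crank '0 0 0 0 0 0.095; 0 0 0 0 0 0.095; 0 0 0 0 0 0.095; 0 0 0 0 0 0.02; 0 0 0 0 0 0'
```

```text
[ 0.26171346 -0.05187077  1.29268266]
blue 524 [0.6208 0.2681] [0.6209 0.2682] [0.048 0.09 ] 88.0
blue 521 [0.6168 0.2062] [0.6175 0.2067] [0.049 0.09 ] 85.5
yellow 506 [0.6151 0.0561] [0.6168 0.0563] [0.045 0.087] 87.9
yellow 507 [ 0.612  -0.0054] [ 0.6137 -0.0052] [0.045 0.087] 87.4
red 515 [ 0.6175 -0.1574] [ 0.6184 -0.1578] [0.047 0.09 ] 78.6
red 514 [ 0.6056 -0.2182] [ 0.6065 -0.2182] [0.047 0.09 ] 79.0
t: 0.6
tcp_pos: [0.2104, 0.588, 0.2307]
tool_rot: [0.521, 0.854, -0.001, 0.0]
force: [0.3, 0.8, -0.4]
finger_gap: 0.701
gripper_force: 0.0
t: 1.1
tcp_pos: [0.2104, 0.5881, 0.2308]
tool_rot: [0.706, 0.708, -0.001, 0.0]
force: [-0.6, -0.8, 0.5]
finger_gap: 0.7
gripper_force: 0.0
```

```bash
python3 -m crank '-0.9 0.74 0 0 0 0; -0.9 0.74 0 0 0 0; -0.9 0.74 0 0 0 0; -0.9 0.74 0 0 0 0; -0.9 0.74 0 0 0 0'
python3 -m crank '-0.9 0.74 0 0 0 0; -0.9 0.74 0 0 0 0; -0.9 0.74 0 0 0 0; -0.98 0 0 0 0 0; -0.98 0 0 0 0 0'
python3 -m crank '-0.98 0 0 0 0 0; -0.98 0 0 0 0 0; -0.98 0 0 0 0 0; -0.98 0 0 0 0 0; -0.98 0 0 0 0 0'
python3 -m crank '-0.98 0 0 0 0 0; -0.98 0 0 0 0 0; -0.98 0 0 0 0 0; -0.98 0 0 0 0 0; -0.98 0 0 0 0 0'
python3 -m crank '-0.03 0 0.5 0 0 0; 0 0 0.5 0 0 0; 0 0 0 0 0 0; 0 0 0 0 0 0; 0 0 0 0 0 0'
python3 - <<'E'
from station import *
import cv2,numpy as np
d=snapshot("wrist");np.savez("w1.npz",**d);cv2.imwrite("pics/w1.png",d["image"][:,:,::-1])
print(d["camera_matrix"],d["k1"],-cv2.Rodrigues(d["rvec"])[0].T@d["tvec"].ravel())
E
```

```text
t: 1.6
tcp_pos: [0.3597, 0.4071, 0.2312]
tool_rot: [0.706, 0.708, -0.0, 0.0]
force: [0.5, 0.9, -0.7]
finger_gap: 0.7
gripper_force: 0.0
t: 2.1
tcp_pos: [0.4489, 0.2206, 0.231]
tool_rot: [0.706, 0.708, -0.0, 0.0]
force: [0.6, -0.3, -0.1]
finger_gap: 0.698
gripper_force: 0.0
t: 2.6
tcp_pos: [0.4481, 0.0249, 0.2313]
tool_rot: [0.706, 0.708, 0.0, 0.0]
force: [0.3, -0.2, 0.9]
finger_gap: 0.699
gripper_force: 0.0
t: 3.1
tcp_pos: [0.4485, -0.1711, 0.2313]
tool_rot: [0.706, 0.708, 0.0, -0.0]
force: [0.7, 0.3, -0.5]
finger_gap: 0.699
gripper_force: 0.0
t: 3.6
tcp_pos: [0.4494, -0.1708, 0.1921]
tool_rot: [0.706, 0.708, 0.0, 0.001]
force: [0.5, -0.1, -0.4]
finger_gap: 0.701
gripper_force: 0.0
[[294.85092942   0.         317.58980936]
 [  0.         294.85092942 198.87025798]
 [  0.           0.           1.        ]] 0.01757508618583581 [ 0.44871439 -0.08748133  0.3342675 ]
```

View pics/w1.png

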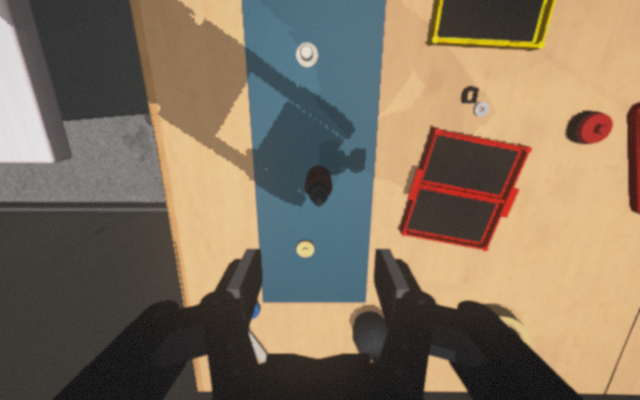

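```bash
cat > w.py <<'E'
import sys
from h import *
d=np.load(sys.argv[1]);P,o,dirs=points(d)
for a in sys.argv[2:]:
    u,v,z=map(float,a.split(","))
    print(a,onplane(o,dirs[int(v),int(u)],z)[:2].round(4))
E
python3 w.py w1.npz 319,196,.085 318,180,.054 318,171,.054 307,54,.02 307,52,.028 305,249,.010 482,164,.01 453,216,.01
```

```text
319,196,.085 [ 0.4504 -0.1696]
318,180,.054 [ 0.4495 -0.1633]
318,171,.054 [ 0.4495 -0.1542]
307,54,.02 [ 0.4387 -0.0474]
307,52,.028 [ 0.439  -0.0467]
305,249,.010 [ 0.4339 -0.2631]
482,164,.01 [ 0.6318 -0.1565]
453,216,.01 [ 0.6092 -0.2188]
```

```bash
python3 -m crank '0 0 0.8 0 0 0; 0 0 0.8 0 0 0; 0 0 0.8 0 0 0; 0 0 0.8 0 0 0; 0 0 0.5 0 0 0'
python3 -m crank '0 0 0.45 0 0 0; 0 0 0 0 0 0; 0 0 0 0 0 0; 0 0 0 0 0 0; 0 0 0 0 0 0'
python3 -m crank '0 0 0 0 0 0; 0 0 0 0 0 0; 0 0 0 0 0 0; 0 0 0 0 0 0; 0 0 0 0 0 0' -1 30
python3 -m crank '0 0 0 0 0 0; 0 0 0 0 0 0; 0 0 0 0 0 0; 0 0 0 0 0 0; 0 0 0 0 0 0'
```

```text
t: 4.15
tcp_pos: [0.4491, -0.1705, 0.0423]
tool_rot: [0.706, 0.708, -0.0, -0.0]
force: [-0.1, -0.8, 0.1]
finger_gap: 0.702
gripper_force: 0.0
t: 4.65
tcp_pos: [0.4496, -0.1712, 0.0265]
tool_rot: [0.706, 0.708, 0.0, 0.001]
force: [0.1, -0.7, -0.5]
finger_gap: 0.703
gripper_force: 0.0
t: 5.15
tcp_pos: [0.4492, -0.171, 0.0259]
tool_rot: [0.706, 0.708, 0.0, 0.001]
force: [-0.6, 0.3, 5.3]
finger_gap: 0.325
gripper_force: 29.8
t: 5.65
tcp_pos: [0.4491, -0.171, 0.0259]
tool_rot: [0.706, 0.708, 0.0, 0.001]
force: [1.4, 0.4, 5.7]
finger_gap: 0.32
gripper_force: 29.8
```

```bash
python3 -m crank '0 0 -0.2 0 0 0; 0 0 -0.6 0 0 0; 0 0 -0.7 0 0 0; 0 0 -0.5 0 0 0; 0.45 0.18 0 0 0 0'
python3 -m crank '0.91 0.36 0 0 0 0; 0.91 0.36 0 0 0 0; 0.91 0.36 0 0 0 0; 0.91 0.36 0 0 0 0; 0.91 0.36 0 0 0 0'
python3 -m crank '0.91 0.36 0 0 0 0; 0.91 0.36 0 0 0 0; 0.91 0.36 0 0 0 0; 0.91 0.36 0 0 0 0; 0.91 0.36 0 0 0 0'
python3 -m crank '0.91 0.36 0 0 0 0; 0.52 0.16 0 0 0 0; 0 0 0 0 0 0; 0 0 0 0 0 0; 0 0 0 0 0 0'
python3 - <<'E'
from station import *
import cv2,numpy as np
d=snapshot("wrist");np.savez("w2.npz",**d);cv2.imwrite("pics/w2.png",d["image"][:,:,::-1])
E
```

```text
t: 6.15
tcp_pos: [0.4576, -0.155, 0.1081]
tool_rot: [0.707, 0.707, 0.001, 0.003]
force: [0.6, -1.2, -1.5]
finger_gap: 0.32
gripper_force: 29.7
t: 6.65
tcp_pos: [0.5277, 0.0309, 0.1055]
tool_rot: [0.706, 0.708, -0.0, -0.0]
force: [0.1, -0.3, -1.7]
finger_gap: 0.319
gripper_force: 29.6
t: 7.15
tcp_pos: [0.5991, 0.2131, 0.1054]
tool_rot: [0.706, 0.708, -0.0, -0.0]
force: [0.9, -0.2, -1.5]
finger_gap: 0.321
gripper_force: 29.6
t: 7.65
tcp_pos: [0.6191, 0.2675, 0.1051]
tool_rot: [0.707, 0.707, -0.001, -0.0]
force: [-0.3, -0.4, 0.5]
finger_gap: 0.32
gripper_force: 29.7
```

View pics/w2.png

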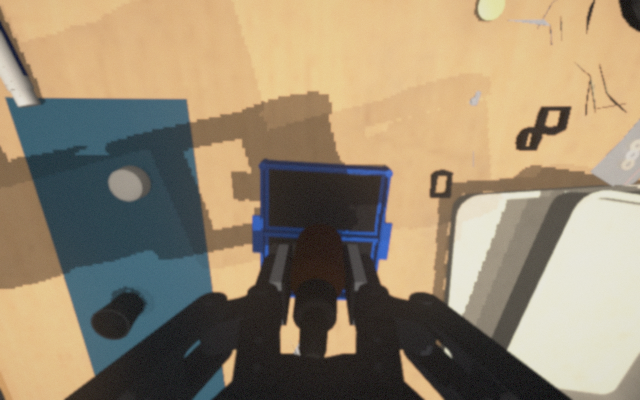

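```bash
python3 w.py w2.npz 325,200,.01 266,162,.017 390,170,.017 260,234,.015 378,242,.015 320,235,.08 128,184,.014
```

```text
325,200,.01 [0.6249 0.2691]
266,162,.017 [0.5778 0.3032]
390,170,.017 [0.6762 0.2969]
260,234,.015 [0.5687 0.2396]
378,242,.015 [0.6714 0.2321]
320,235,.08 [0.6202 0.2701]
128,184,.014 [0.4637 0.2841]
```

```bash
python3 -m crank '0 0 0.6 0 0 0; 0 0 0.6 0 0 0; 0 0 0.4 0 0 0; 0 0 0.1 0 0 0; 0 0 0 0 0 0'
python3 -m crank '0 0 0.03 0 0 0; 0 0 0.03 0 0 0; 0 0 0.03 0 0 0; 0 0 0 0 0 0; 0 0 0 0 0 0'
```

```text
t: 8.2
tcp_pos: [0.6197, 0.2681, 0.0367]
tool_rot: [0.707, 0.707, -0.001, -0.0]
force: [-0.4, -0.3, -0.2]
finger_gap: 0.319
gripper_force: 29.6
t: 8.7
tcp_pos: [0.6202, 0.2689, 0.0341]
tool_rot: [0.706, 0.708, 0.0, 0.0]
force: [-0.5, -0.1, 0.0]
finger_gap: 0.319
gripper_force: 29.7
```

```bash
python3 -m crank '0 0 0.02 0 0 0; 0 0 0.02 0 0 0; 0 0 0 0 0 0; 0 0 0 0 0 0; 0 0 0 0 0 0'
```

```text
t: 9.2
tcp_pos: [0.6203, 0.269, 0.0339]
tool_rot: [0.706, 0.708, 0.0, 0.0]
force: [-1.7, -0.4, 7.9]
finger_gap: 0.326
gripper_force: 30.3
```

```bash
python3 -m crank '0 0 0 0 0 0; 0 0 0 0 0 0; 0 0 0 0 0 0; 0 0 0 0 0 0; 0 0 0 0 0 0' 0.2
python3 -m crank '0 0 -0.2 0 0 0; 0 0 -0.5 0 0 0; 0 0 -0.8 0 0 0; 0 0 -0.8 0 0 0; 0 0 -0.8 0 0 0'
python3 -m crank '-0.4 -0.4 0 0 0 0; -0.83 -0.74 0 0 0 0; -0.83 -0.74 0 0 0 0; -0.83 -0.74 0 0 0 0; -0.83 -0.74 0 0 0 0'
python3 -m crank '-0.83 -0.74 0 0 0 0; -0.67 -0.6 0 0 0 0; 0 0 0 0 0 0; 0 0 0 0 0 0; 0 0 0 0 0 0' 0
python3 - <<'E'
from station import *
import cv2,numpy as np
for n in("wrist","top"):
    d=snapshot(n);np.savez(n[0]+"3.npz",**d);i=d["image"][:,:,::-1]
    cv2.imwrite(f"pics/{n}3.png",i if n=="wrist" else cv2.resize(i[135:260,165:450],None,fx=2.8,fy=2.8))
E
```

```text
t: 9.7
tcp_pos: [0.6199, 0.2687, 0.0318]
tool_rot: [0.706, 0.708, -0.0, -0.0]
force: [0.4, -0.2, -0.0]
finger_gap: 0.601
gripper_force: 0.0
t: 10.2
tcp_pos: [0.6199, 0.2687, 0.1578]
tool_rot: [0.706, 0.708, 0.0, 0.0]
force: [1.2, 0.9, -0.1]
finger_gap: 0.601
gripper_force: 0.0
t: 10.7
tcp_pos: [0.4848, 0.1187, 0.1568]
tool_rot: [0.706, 0.708, 0.0, 0.001]
force: [-0.5, -0.8, 0.1]
finger_gap: 0.594
gripper_force: 0.0
t: 11.2
tcp_pos: [0.434, 0.0598, 0.1567]
tool_rot: [0.706, 0.708, 0.001, 0.001]
force: [0.2, 0.2, 0.5]
finger_gap: 0.497
gripper_force: 0.0
```

View pics/wrist3.png

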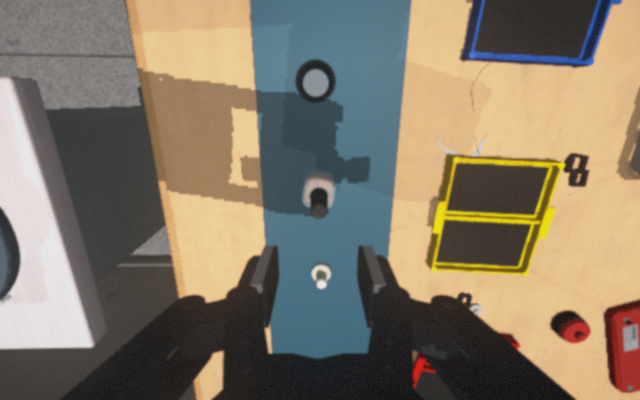

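View pics/top3.png

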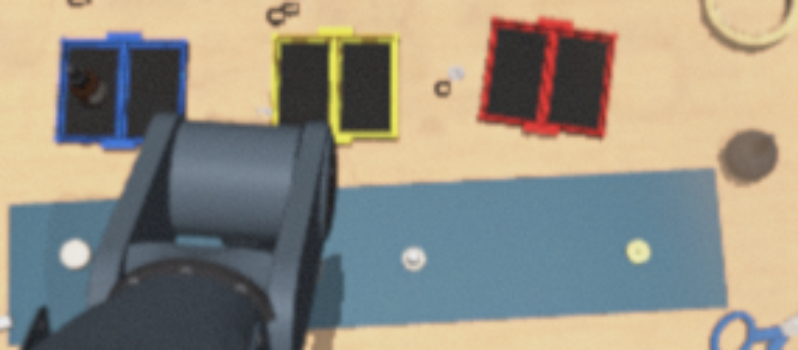

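```bash
python3 w.py w3.npz 319,211,.079 319,197,.07 318,186,.04 321,284,.028 482,240,.01 500,188,.01 315,81,.03
```

```text
319,211,.079 [0.4349 0.0582]
319,197,.07 [0.435 0.067]
318,186,.04 [0.4343 0.0676]
321,284,.028 [ 0.4378 -0.0454]
482,240,.01 [ 0.6118 -0.0018]
500,188,.01 [0.6194 0.0569]
315,81,.03 [0.4315 0.1571]
```

```bash
python3 -m crank '0 0 0.6 0 0 0; 0 0 0.8 0 0 0; 0 0 0.8 0 0 0; 0 0 0.4 0 0 0; 0 0 0.14 0 0 0'
python3 -m crank '0 0 0 0 0 0; 0 0 0 0 0 0; 0 0 0 0 0 0; 0 0 0 0 0 0; 0 0 0 0 0 0' -1 40
python3 -m crank '0 0 0 0 0 0; 0 0 0 0 0 0; 0 0 0 0 0 0; 0 0 0 0 0 0; 0 0 0 0 0 0'
python3 -m crank '0 0 -0.2 0 0 0; 0 0 -0.6 0 0 0; 0 0 -0.7 0 0 0; 0 0 -0.3 0 0 0; 0 0 0 0 0 0'
```

```text
t: 11.8
tcp_pos: [0.4322, 0.0603, 0.0447]
tool_rot: [0.706, 0.708, -0.001, -0.001]
force: [-0.2, 0.0, 0.1]
finger_gap: 0.497
gripper_force: 0.0
t: 12.3
tcp_pos: [0.4328, 0.0596, 0.0471]
tool_rot: [0.706, 0.708, 0.0, 0.001]
force: [0.3, 0.3, -0.2]
finger_gap: 0.186
gripper_force: 38.9
t: 12.8
tcp_pos: [0.4324, 0.0596, 0.0465]
tool_rot: [0.706, 0.708, -0.0, -0.0]
force: [-0.0, -0.2, 0.2]
finger_gap: 0.184
gripper_force: 38.9
t: 13.3
tcp_pos: [0.4336, 0.0595, 0.1205]
tool_rot: [0.706, 0.708, 0.001, 0.002]
force: [-0.6, -0.4, -0.6]
finger_gap: 0.184
gripper_force: 39.0
```

```bash
python3 -m crank '0.3 0.4 0 0 0 0; 0.64 0.8 0 0 0 0; 0.64 0.8 0 0 0 0; 0.64 0.8 0 0 0 0; 0.64 0.8 0 0 0 0'
python3 -m crank '0.64 0.8 0 0 0 0; 0.16 0.21 0 0 0 0; 0 0 0 0 0 0; 0 0 0.5 0 0 0; 0 0 0.5 0 0 0'
python3 -m crank '0 0 0.4 0 0 0; 0 0 0.14 0 0 0; 0 0 0 0 0 0; 0 0 0 0 0 0; 0 0 0 0 0 0'
python3 -m crank '0 0 0.03 0 0 0; 0 0 0.03 0 0 0; 0 0 0 0 0 0; 0 0 0 0 0 0; 0 0 0 0 0 0'
```

```text
t: 13.8
tcp_pos: [0.5765, 0.1753, 0.1175]
tool_rot: [0.706, 0.708, -0.001, -0.001]
force: [0.8, -1.1, -0.8]
finger_gap: 0.183
gripper_force: 39.1
t: 14.3
tcp_pos: [0.6147, 0.2053, 0.0779]
tool_rot: [0.707, 0.708, -0.001, -0.0]
force: [0.0, -0.4, -1.2]
finger_gap: 0.185
gripper_force: 39.2
t: 14.8
tcp_pos: [0.617, 0.2063, 0.0577]
tool_rot: [0.707, 0.708, 0.001, 0.0]
force: [-0.0, 0.8, 0.5]
finger_gap: 0.183
gripper_force: 39.2
t: 15.3
tcp_pos: [0.6165, 0.2064, 0.0545]
tool_rot: [0.706, 0.708, -0.0, -0.0]
force: [0.2, -0.5, -0.5]
finger_gap: 0.186
gripper_force: 39.3
```

```bash
python3 -m crank '0 0 0.02 0 0 0; 0 0 0 0 0 0; 0 0 0 0 0 0; 0 0 0 0 0 0; 0 0 0 0 0 0'
python3 -m crank '0 0 0.02 0 0 0; 0 0 0 0 0 0; 0 0 0 0 0 0; 0 0 0 0 0 0; 0 0 0 0 0 0'
```

```text
t: 15.8
tcp_pos: [0.6166, 0.2063, 0.0545]
tool_rot: [0.706, 0.708, 0.0, 0.0]
force: [-1.0, -0.8, 5.2]
finger_gap: 0.188
gripper_force: 40.0
t: 16.3
tcp_pos: [0.6167, 0.2063, 0.0545]
tool_rot: [0.706, 0.708, 0.0, 0.0]
force: [-1.9, 0.4, 9.4]
finger_gap: 0.183
gripper_force: 40.4
```

```bash
python3 -m crank '0 0 0 0 0 0; 0 0 0 0 0 0; 0 0 0 0 0 0; 0 0 -0.2 0 0 0; 0 0 -0.5 0 0 0' 0
python3 -m crank '0 0 -0.8 0 0 0; 0 0 -0.8 0 0 0; -0.4 -0.28 0 0 0 0; -0.79 -0.56 0 0 0 0; -0.79 -0.56 0 0 0 0'
python3 -m crank '-0.79 -0.56 0 0 0 0; -0.79 -0.56 0 0 0 0; -0.79 -0.56 0 0 0 0; -0.79 -0.56 0 0 0 0; -0.79 -0.56 0 0 0 0'
python3 -m crank '-0.38 -0.28 0 0 0 0; 0 0 0 0 0 0; 0 0 0 0 0 0; 0 0 0 0 0 0; 0 0 0 0 0 0' -0.2
python3 - <<'E'
from station import *
import cv2,numpy as np
d=snapshot("wrist");np.savez("w4.npz",**d);cv2.imwrite("pics/w4.png",d["image"][:,:,::-1])
E
```

```text
t: 16.8
tcp_pos: [0.6149, 0.206, 0.0794]
tool_rot: [0.706, 0.708, -0.002, -0.001]
force: [-0.1, 0.4, 0.3]
finger_gap: 0.498
gripper_force: 0.0
t: 17.3
tcp_pos: [0.5605, 0.1267, 0.1457]
tool_rot: [0.706, 0.708, 0.001, 0.001]
force: [0.3, -0.8, -0.5]
finger_gap: 0.498
gripper_force: 0.0
t: 17.8
tcp_pos: [0.4483, -0.0323, 0.1455]
tool_rot: [0.706, 0.708, 0.0, 0.001]
force: [0.4, -0.0, -0.2]
finger_gap: 0.497
gripper_force: 0.0
t: 18.3
tcp_pos: [0.4385, -0.0457, 0.145]
tool_rot: [0.706, 0.708, 0.0, 0.0]
force: [0.3, 0.2, -0.3]
finger_gap: 0.402
gripper_force: 0.0
```

View pics/w4.png

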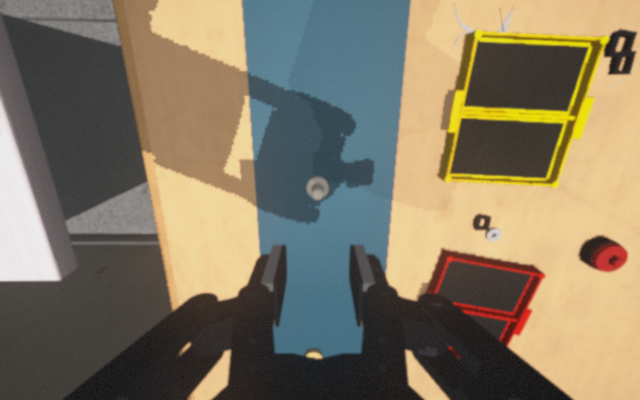

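```bash
python3 w.py w4.npz 317,186,.028 317,188,.012 490,285,.01 480,322,.01; python3 -m crank '0 0 0.5 0 0 0; 0 0 0.8 0 0 0; 0 0 0.8 0 0 0; 0 0 0.4 0 0 0; 0 0 0.4 0 0 0'
```

```text
317,186,.028 [ 0.4376 -0.0381]
317,188,.012 [ 0.4376 -0.0447]
490,285,.01 [ 0.627  -0.1555]
480,322,.01 [ 0.6248 -0.205 ]
t: 18.85
tcp_pos: [0.4379, -0.0457, 0.0276]
tool_rot: [0.706, 0.708, -0.0, -0.0]
force: [-0.9, -0.2, -0.1]
finger_gap: 0.399
gripper_force: 0.0
```

```bash
python3 -m crank '0.03 0 0.2 0 0 0; 0 0 0.11 0 0 0; 0 0 0 0 0 0; 0 0 0 0 0 0; 0 0 0 0 0 0'
python3 -m crank '0 0 0 0 0 0; 0 0 0 0 0 0; 0 0 0 0 0 0; 0 0 0 0 0 0; 0 0 0 0 0 0' -1 30
python3 -m crank '0 0 0 0 0 0; 0 0 -0.2 0 0 0; 0 0 -0.6 0 0 0; 0 0 -0.7 0 0 0; 0 0 -0.5 0 0 0'
```

```text
t: 19.35
tcp_pos: [0.4382, -0.0453, 0.0172]
tool_rot: [0.706, 0.708, 0.0, 0.001]
force: [-0.7, -0.0, 0.1]
finger_gap: 0.402
gripper_force: 0.0
t: 19.85
tcp_pos: [0.4382, -0.0453, 0.017]
tool_rot: [0.707, 0.708, 0.0, 0.001]
force: [-0.8, 0.1, 5.5]
finger_gap: 0.112
gripper_force: 29.5
t: 20.35
tcp_pos: [0.4376, -0.0452, 0.098]
tool_rot: [0.706, 0.708, 0.0, 0.0]
force: [0.4, 0.3, -0.4]
finger_gap: 0.115
gripper_force: 29.4
```

```bash
python3 -m crank '-0.3 0.3 0 0 0 0; -0.8 0.8 0 0 0 0; -0.8 0.8 0 0 0 0; -0.8 0.8 0 0 0 0; -0.8 0.8 0 0 0 0'
python3 -m crank '-0.8 0.74 0 0 0 0; -0.02 0 0 0 0 0; 0 0 0.5 0 0 0; 0 0 0.6 0 0 0; 0 0 0.5 0 0 0'
python3 -m crank '0 0 0.12 0 0 0; 0 0 0 0 0 0; 0 0 0 0 0 0; 0 0 0 0 0 0; 0 0 0 0 0 0'
python3 -m crank '0 0 0.03 0 0 0; 0 0 0 0 0 0; 0 0 0 0 0 0; 0 0 0 0 0 0; 0 0 0 0 0 0'
```

```text
t: 20.85
tcp_pos: [0.5786, -0.186, 0.0969]
tool_rot: [0.707, 0.708, -0.0, -0.0]
force: [0.5, 0.0, -0.9]
finger_gap: 0.112
gripper_force: 29.4
t: 21.35
tcp_pos: [0.6063, -0.2168, 0.0316]
tool_rot: [0.707, 0.708, -0.0, -0.001]
force: [0.2, -0.6, 0.0]
finger_gap: 0.113
gripper_force: 29.4
t: 21.85
tcp_pos: [0.6083, -0.218, 0.0289]
tool_rot: [0.706, 0.708, 0.0, 0.001]
force: [-0.3, 0.3, -0.8]
finger_gap: 0.112
gripper_force: 29.4
t: 22.35
tcp_pos: [0.6076, -0.2177, 0.0265]
tool_rot: [0.706, 0.708, -0.0, -0.0]
force: [-0.3, -0.6, -0.2]
finger_gap: 0.114
gripper_force: 29.4
```

```bash
python3 -m crank '0 0 0.03 0 0 0; 0 0 0 0 0 0; 0 0 0 0 0 0; 0 0 0 0 0 0; 0 0 0 0 0 0'
python3 -m crank '0 0 0.02 0 0 0; 0 0 0 0 0 0; 0 0 0 0 0 0; 0 0 0 0 0 0; 0 0 0 0 0 0'
```

```text
t: 22.85
tcp_pos: [0.6076, -0.2177, 0.0253]
tool_rot: [0.706, 0.708, -0.0, -0.0]
force: [-0.6, -0.1, -0.6]
finger_gap: 0.115
gripper_force: 29.4
t: 23.35
tcp_pos: [0.6078, -0.2177, 0.0251]
tool_rot: [0.706, 0.708, 0.0, 0.0]
force: [-0.9, 1.0, 4.8]
finger_gap: 0.113
gripper_force: 29.9
```

```bash
python3 -m crank '0 0 0 0 0 0; 0 0 0 0 0 0; 0 0 0 0 0 0; 0 0 -0.2 0 0 0; 0 0 -0.5 0 0 0' 0
python3 -m crank '0 0 -0.8 0 0 0; 0 0 -0.8 0 0 0; 0 0 -0.2 0 0 0; 0.5 -0.15 0 0 0 0; 0.9 -0.26 0 0 0 0'
python3 -m crank '0.9 -0.26 0 0 0 0; 0.9 -0.26 0 0 0 0; 0.9 -0.26 0 0 0 0; 0.9 -0.26 0 0 0 0; 0.9 -0.26 0 0 0 0'
python3 -m crank '0.9 -0.26 0 0 0 0; 0.9 -0.26 0 0 0 0; 0.9 -0.26 0 0 0 0; 0.9 -0.26 0 0 0 0; 0.9 -0.26 0 0 0 0'
python3 -m crank '0.9 -0.26 0 0 0 0; 0.9 -0.26 0 0 0 0; 0.35 -0.1 0 0 0 0; 0 0 0 0 0 0; 0 0 0 0 0 0' 0.1
python3 - <<'E'
from station import *
import cv2,numpy as np
d=snapshot("wrist");np.savez("w5.npz",**d)
from h import *
P,o,dirs=points(d);im=d["image"].astype(int);m=((im.min(-1)>110)&(im.max(-1)-im.min(-1)<45)).astype(np.uint8)
k,l,st,c=cv2.connectedComponentsWithStats(m);X=onplane(o,dirs,.014)
for j in range(1,k):
    if st[j,4]>80: print(st[j],c[j].round(),X[l==j].mean(0).round(4))
cv2.imwrite("pics/w5.png",d["image"][:,:,::-1])
E
```

```text
t: 23.85
tcp_pos: [0.6062, -0.2169, 0.0512]
tool_rot: [0.707, 0.708, -0.001, -0.002]
force: [0.4, -0.0, 0.3]
finger_gap: 0.501
gripper_force: 0.0
t: 24.35
tcp_pos: [0.5922, -0.1637, 0.1251]
tool_rot: [0.708, 0.707, 0.0, 0.002]
force: [0.3, 1.4, 0.1]
finger_gap: 0.501
gripper_force: 0.0
t: 24.85
tcp_pos: [0.5379, 0.0195, 0.1242]
tool_rot: [0.707, 0.708, -0.0, -0.0]
force: [0.5, 0.6, 1.0]
finger_gap: 0.502
gripper_force: 0.0
t: 25.35
tcp_pos: [0.4857, 0.1994, 0.1242]
tool_rot: [0.707, 0.708, -0.0, -0.0]
force: [0.3, -0.6, 0.1]
finger_gap: 0.499
gripper_force: 0.0
t: 25.85
tcp_pos: [0.4616, 0.2834, 0.1243]
tool_rot: [0.706, 0.708, -0.0, 0.0]
force: [-0.1, 0.4, 0.1]
finger_gap: 0.554
gripper_force: 0.0
[   0    0   95  121 9514] [40. 64.] [0.2473 0.3895 0.014 ]
[ 200    2   50  125 2226] [226.  61.] [0.3898 0.393  0.014 ]
[325 118  54  48 131] [365. 131.] [0.5008 0.3404 0.014 ]
[   0  123  112  119 9969] [ 48. 172.] [0.2272 0.304  0.014 ]
[302 183  28  27 590] [316. 196.] [0.4596 0.2837 0.014 ]
[550 182  18  60  85] [557. 212.] [0.6788 0.2683 0.014 ]
[ 582  213   58  186 3776] [615. 317.] [0.7656 0.1501 0.014 ]
[466 275  44  28 510] [488. 286.] [0.6315 0.189  0.014 ]
[   0  299   62  101 4401] [ 24. 354.] [0.1465 0.1029 0.014 ]
```

View pics/w5.png

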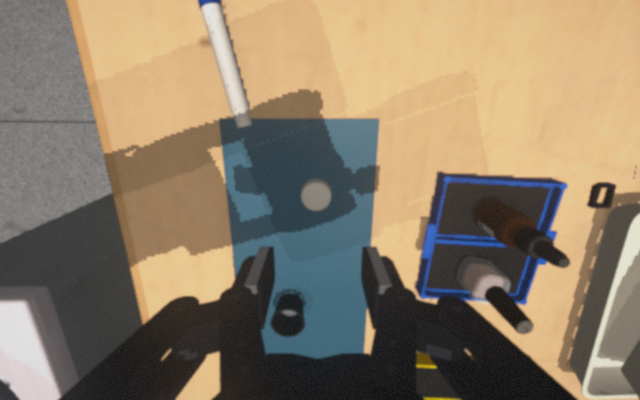

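```bash
python3 -m crank '0 -0.03 0.6 0 0 0; 0 0 0.8 0 0 0; 0 0 0.8 0 0 0; 0 0 0.4 0 0 0; 0 0 0.2 0 0 0'
python3 -m crank '0 0 0.12 0 0 0; 0 0 0 0 0 0; 0 0 0 0 0 0; 0 0 0 0 0 0; 0 0 0 0 0 0'
```

```text
t: 26.4
tcp_pos: [0.4602, 0.282, 0.0108]
tool_rot: [0.707, 0.707, -0.001, -0.001]
force: [-0.1, 0.2, 0.5]
finger_gap: 0.552
gripper_force: 0.0
t: 26.9
tcp_pos: [0.4608, 0.2843, 0.0085]
tool_rot: [0.706, 0.708, 0.001, 0.0]
force: [-0.4, -0.7, 0.5]
finger_gap: 0.552
gripper_force: 0.0
```

```bash
python3 -m crank '0 0 0.07 0 0 0; 0 0 0 0 0 0; 0 0 0 0 0 0; 0 0 0 0 0 0; 0 0 0 0 0 0'
python3 -m crank '0 0 0 0 0 0; 0 0 0 0 0 0; 0 0 0 0 0 0; 0 0 0 0 0 0; 0 0 0 0 0 0' -1 30
python3 -m crank '0 0 0 0 0 0; 0 0 -0.2 0 0 0; 0 0 -0.6 0 0 0; 0 0 -0.7 0 0 0; 0 0 -0.5 0 0 0'
```

```text
t: 27.4
tcp_pos: [0.4603, 0.2841, 0.0049]
tool_rot: [0.706, 0.708, -0.0, -0.0]
force: [0.4, -0.1, -0.8]
finger_gap: 0.55
gripper_force: 0.0
t: 27.9
tcp_pos: [0.4604, 0.2841, 0.0051]
tool_rot: [0.706, 0.708, 0.0, 0.0]
force: [-0.8, -0.8, 3.0]
finger_gap: 0.318
gripper_force: 29.5
t: 28.4
tcp_pos: [0.4607, 0.2842, 0.0864]
tool_rot: [0.706, 0.708, 0.001, 0.0]
force: [0.2, -0.8, -1.0]
finger_gap: 0.317
gripper_force: 29.6
```

```bash
python3 -m crank '0 0 -0.8 0 0 0; -0.5 0 0 0 0 0; -0.9 0 0 0 0 0; -0.9 0 0 0 0 0; -0.9 0 0 0 0 0'
python3 -m crank '-0.9 0 0 0 0 0; -0.9 0 0 0 0 0; -0.9 0.6 0 0 0 0; -0.9 0.6 0 0 0 0; -0.9 0.6 0 0 0 0'
python3 -m crank '-0.9 0.6 0 0 0 0; -0.9 0.6 0 0 0 0; -0.9 0.6 0 0 0 0; -0.55 0.36 0 0 0 0; 0 0 0 0 0 0.06'
python3 -m crank '0 0 0.5 0 0 0.06; 0 0 0.7 0 0 0; 0 0 0.6 0 0 0; 0 0 0 0 0 0; 0 0 0 0 0 0'
python3 - <<'E'
from station import *
import cv2,numpy as np
d=snapshot("wrist");np.savez("w6.npz",**d);cv2.imwrite("pics/w6.png",d["image"][:,:,::-1])
E
```

```text
t: 28.9
tcp_pos: [0.4604, 0.1551, 0.1173]
tool_rot: [0.706, 0.708, 0.0, 0.0]
force: [0.4, -0.0, 0.0]
finger_gap: 0.317
gripper_force: 29.6
t: 29.4
tcp_pos: [0.5334, -0.0254, 0.1173]
tool_rot: [0.707, 0.708, 0.0, 0.0]
force: [0.6, 0.1, -0.8]
finger_gap: 0.32
gripper_force: 29.7
t: 29.9
tcp_pos: [0.6223, -0.1581, 0.1173]
tool_rot: [0.741, 0.672, 0.001, 0.002]
force: [-1.1, 0.2, 0.2]
finger_gap: 0.319
gripper_force: 29.7
t: 30.4
tcp_pos: [0.6193, -0.1536, 0.0449]
tool_rot: [0.77, 0.638, -0.0, -0.0]
force: [-0.6, -0.6, -0.1]
finger_gap: 0.317
gripper_force: 29.7
```

View pics/w6.png

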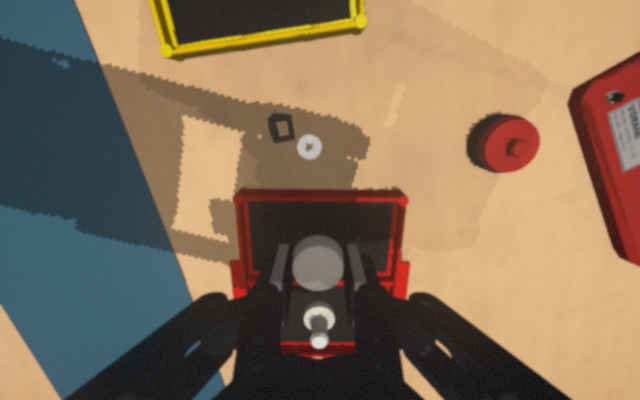

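```bash
python3 -m crank '-0.09 0 0.1 0 0 0; 0 0 0.35 0 0 0; 0 0 0.28 0 0 0; 0 0 0 0 0 0; 0 0 0 0 0 0'
python3 -m crank '0 0 0.03 0 0 0; 0 0 0.02 0 0 0; 0 0 0 0 0 0; 0 0 0 0 0 0; 0 0 0 0 0 0'
```

```text
t: 30.95
tcp_pos: [0.6184, -0.157, 0.015]
tool_rot: [0.77, 0.638, -0.0, -0.001]
force: [-0.3, -0.1, -0.6]
finger_gap: 0.319
gripper_force: 29.7
t: 31.45
tcp_pos: [0.619, -0.1572, 0.0139]
tool_rot: [0.77, 0.638, 0.0, 0.0]
force: [0.7, 0.4, -0.8]
finger_gap: 0.319
gripper_force: 29.7
```

```bash
python3 -m crank '0 0 0.02 0 0 0; 0 0 0 0 0 0; 0 0 0 0 0 0; 0 0 0 0 0 0; 0 0 0 0 0 0'
python3 -m crank '0 0 0.02 0 0 0; 0 0 0 0 0 0; 0 0 0 0 0 0; 0 0 0 0 0 0; 0 0 0 0 0 0'
```

```text
t: 31.95
tcp_pos: [0.619, -0.1573, 0.0131]
tool_rot: [0.77, 0.638, 0.0, 0.0]
force: [0.3, 0.7, 3.0]
finger_gap: 0.319
gripper_force: 29.9
t: 32.45
tcp_pos: [0.619, -0.1573, 0.0131]
tool_rot: [0.77, 0.638, 0.0, 0.0]
force: [-1.0, 1.1, 6.8]
finger_gap: 0.317
gripper_force: 30.2
```

```bash
python3 -m crank '0 0 0 0 0 0; 0 0 0 0 0 0; 0 0 0 0 0 0; 0 0 -0.2 0 0 0; 0 0 -0.5 0 0 0' -0.05
python3 -m crank '0 0 -0.8 0 0 0; 0 0 -0.8 0 0 0; 0 0 -0.3 0 0 -0.06; 0 0 0 0 0 -0.062; -0.3 -0.5 0 0 0 0'
python3 -m crank '-0.48 -0.83 0 0 0 0; -0.48 -0.83 0 0 0 0; -0.48 -0.83 0 0 0 0; -0.48 -0.83 0 0 0 0; -0.4 -0.7 0 0 0 0'
python3 -m crank '0 0 0 0 0 0; 0 0 0 0 0 0; 0 0 0 0 0 0; 0 0 0 0 0 0; 0 0 0 0 0 0'
python3 - <<'E'
from station import *
import cv2,numpy as np
d=snapshot("wrist");np.savez("w7.npz",**d);cv2.imwrite("pics/w7.png",d["image"][:,:,::-1])
E
```

```text
t: 32.95
tcp_pos: [0.6174, -0.1565, 0.0388]
tool_rot: [0.77, 0.638, -0.001, -0.002]
force: [-0.2, -0.6, 0.4]
finger_gap: 0.478
gripper_force: 0.0
t: 33.45
tcp_pos: [0.6015, -0.1689, 0.1179]
tool_rot: [0.704, 0.71, 0.001, 0.002]
force: [-0.6, -0.4, 0.4]
finger_gap: 0.474
gripper_force: 0.0
t: 33.95
tcp_pos: [0.4371, -0.2636, 0.1166]
tool_rot: [0.705, 0.709, -0.0, 0.0]
force: [0.5, 0.2, 0.3]
finger_gap: 0.476
gripper_force: 0.0
t: 34.45
tcp_pos: [0.4395, -0.2624, 0.1161]
tool_rot: [0.705, 0.709, 0.0, 0.0]
force: [0.1, 0.0, -0.3]
finger_gap: 0.479
gripper_force: 0.0
```

View pics/w7.png

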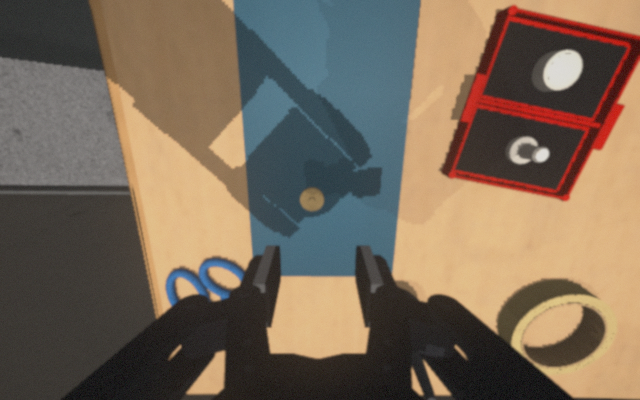

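```bash
python3 w.py w7.npz 312,200,.010 312,199,.006 405,290,.04; 
python3 -m crank '0 -0.13 0.5 0 0 0; 0 0 0.8 0 0 0; 0 0 0.8 0 0 0; 0 0 0.4 0 0 0; 0 0 0.1 0 0 0'
python3 -m crank '0 0 0.1 0 0 0; 0 0 0 0 0 0; 0 0 0 0 0 0; 0 0 0 0 0 0; 0 0 0 0 0 0'
```

```text
312,200,.010 [ 0.4341 -0.2645]
312,199,.006 [ 0.434 -0.265]
405,290,.04 [ 0.5156 -0.3365]
t: 35.0
tcp_pos: [0.4328, -0.2618, 0.0102]
tool_rot: [0.705, 0.709, -0.0, -0.002]
force: [-0.3, 0.1, 0.6]
finger_gap: 0.476
gripper_force: 0.0
t: 35.5
tcp_pos: [0.4337, -0.2632, 0.0088]
tool_rot: [0.705, 0.709, 0.0, 0.001]
force: [0.1, 0.7, 0.5]
finger_gap: 0.474
gripper_force: 0.0
```

```bash
python3 -m crank '-0.03 0 0.11 0 0 0; 0 0 0 0 0 0; 0 0 0 0 0 0; 0 0 0 0 0 0; 0 0 0 0 0 0'
python3 -m crank '0 0 0 0 0 0; 0 0 0 0 0 0; 0 0 0 0 0 0; 0 0 0 0 0 0; 0 0 0 0 0 0' -1 40
python3 -m crank '0 0 0 0 0 0; 0 0 -0.2 0 0 0; 0 0 -0.6 0 0 0; 0 0 -0.7 0 0 0; 0 0 -0.9 0 0 0'
```

```text
t: 36.0
tcp_pos: [0.4334, -0.2641, 0.0037]
tool_rot: [0.705, 0.709, -0.0, -0.0]
force: [-0.2, 0.1, -0.1]
finger_gap: 0.472
gripper_force: 0.0
t: 36.5
tcp_pos: [0.4334, -0.2641, 0.0039]
tool_rot: [0.705, 0.709, -0.0, 0.0]
force: [-1.3, 0.1, 3.8]
finger_gap: 0.217
gripper_force: 39.1
t: 37.0
tcp_pos: [0.4327, -0.2635, 0.0999]
tool_rot: [0.705, 0.709, -0.0, -0.001]
force: [1.1, -0.2, 0.6]
finger_gap: 0.22
gripper_force: 39.1
```

```bash
python3 -m crank '0.4 0.28 0 0 0 0; 0.81 0.56 0 0 0 0; 0.81 0.56 0 0 0 0; 0.81 0.56 0 0 0 0; 0.81 0.56 0 0 0 0'
python3 -m crank '0.81 0.56 0 0 0 0; 0.81 0.56 0 0 0 0; 0.81 0.56 0 0 0 0; 0.42 0.3 0 0 0 0; 0 0 0.5 0 0 0'
python3 -m crank '0 0 0.7 0 0 0; 0 0 0.2 0 0 0; 0 0 0 0 0 0; 0 0 0 0 0 0; 0 0 0 0 0 0'
python3 - <<'E'
from station import *
import cv2,numpy as np
d=snapshot("wrist");np.savez("w8.npz",**d);cv2.imwrite("pics/w8.png",d["image"][:,:,::-1])
E
```

```text
t: 37.5
tcp_pos: [0.5341, -0.1167, 0.1]
tool_rot: [0.705, 0.709, 0.0, 0.0]
force: [0.3, -1.0, 0.0]
finger_gap: 0.218
gripper_force: 39.1
t: 38.0
tcp_pos: [0.6163, -0.0011, 0.0821]
tool_rot: [0.704, 0.71, 0.003, 0.003]
force: [0.3, -0.1, -0.0]
finger_gap: 0.22
gripper_force: 39.1
t: 38.5
tcp_pos: [0.613, -0.004, 0.045]
tool_rot: [0.706, 0.709, 0.001, 0.001]
force: [-0.1, 0.0, 0.2]
finger_gap: 0.218
gripper_force: 39.2
```

View pics/w8.png

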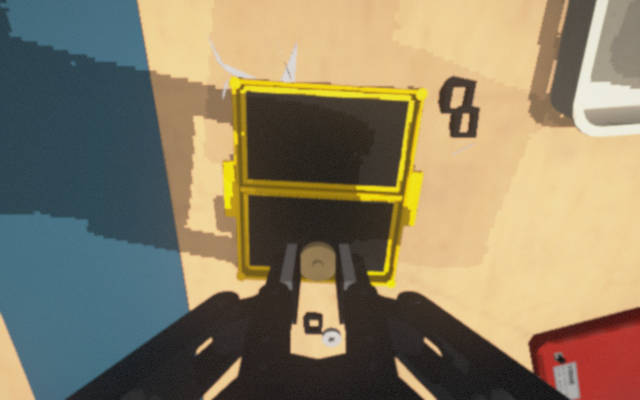

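```bash
python3 -m crank '0 0 0.3 0 0 0; 0 0 0.3 0 0 0; 0 0 0.18 0 0 0; 0 0 0 0 0 0; 0 0 0 0 0 0'
python3 -m crank '0 0 0.02 0 0 0; 0 0 0 0 0 0; 0 0 0 0 0 0; 0 0 0 0 0 0; 0 0 0 0 0 0'
```

```text
t: 39.05
tcp_pos: [0.6114, -0.0036, 0.012]
tool_rot: [0.705, 0.709, -0.001, -0.001]
force: [-0.9, 0.4, 2.2]
finger_gap: 0.221
gripper_force: 39.4
t: 39.55
tcp_pos: [0.6113, -0.0035, 0.0119]
tool_rot: [0.705, 0.709, -0.001, -0.001]
force: [-2.3, -0.1, 6.0]
finger_gap: 0.22
gripper_force: 39.8
```

Contact; release, rise and look from above.

```bash
python3 -m crank '0 0 0 0 0 0; 0 0 0 0 0 0; 0 0 0 0 0 0; 0 0 -0.2 0 0 0; 0 0 -0.5 0 0 0' -0.1
python3 -m crank '0 0 -0.8 0 0 0; 0 0 -0.8 0 0 0; 0 0 -0.8 0 0 0; 0 -0.8 -0.3 0 0 0; 0 -0.9 0 0 0 0'
python3 -m crank '0 -0.9 0 0 0 0; 0 -0.9 0 0 0 0; 0 -0.5 0 0 0 0; 0 0 0 0 0 0; 0 0 0 0 0 0'
python3 - <<'E'
from station import *
import cv2
t=snapshot("top")["image"][130:265,160:455,::-1];s=snapshot("scene")["image"][130:330,130:450,::-1]
a=cv2.resize(t,(620,284),interpolation=3);b=cv2.resize(s,(620,310))[:310]
cv2.imwrite("pics/end.png",cv2.vconcat([a,b]))
E
```

```text
t: 40.05
tcp_pos: [0.6107, -0.0034, 0.0385]
tool_rot: [0.705, 0.709, -0.001, -0.002]
force: [0.8, -0.3, -0.5]
finger_gap: 0.454
gripper_force: 0.0
t: 40.55
tcp_pos: [0.5465, -0.0045, 0.1507]
tool_rot: [0.705, 0.709, 0.002, 0.003]
force: [-0.3, 0.0, -0.2]
finger_gap: 0.448
gripper_force: 0.0
t: 41.05
tcp_pos: [0.4535, -0.0048, 0.1484]
tool_rot: [0.705, 0.709, 0.001, 0.001]
force: [1.0, 0.2, 0.3]
finger_gap: 0.45
gripper_force: 0.0
```

View pics/end.png

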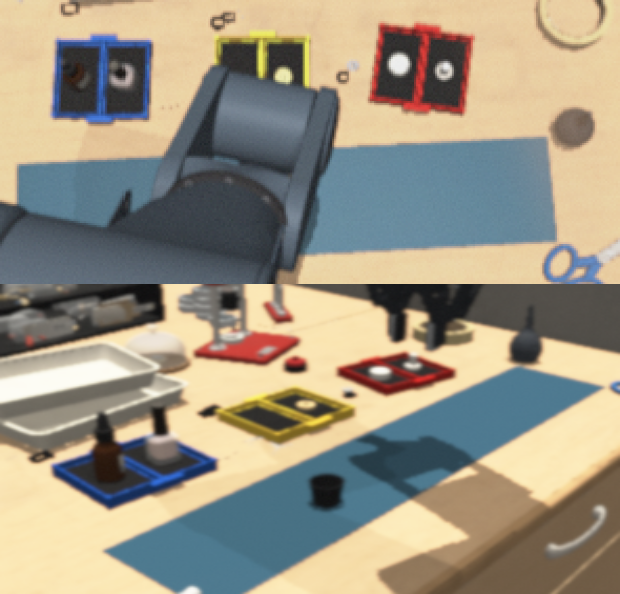

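The final picture shows both bottles upright in separate blue bays, both dies in separate red bays, the barrel flat in a yellow bay, and the loupe and blower standing.

```bash
python3 -c "from station import manip;print(manip.sign_off())"
```

```text
the job is handed in; nothing more can be done
None
```

I sorted all five pieces upright into their trays, one per bay, left the loupe and blower untouched, and handed the job in at about 41 s of the 112 s allowed.

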